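# Pry up the mixer's guard and hold its sprung dial at the third click

### The arm

A 7-joint arm with a two-finger parallel gripper is mounted at the origin on the work surface. World frame = base frame: x ahead of the robot, y to its left, z up, the work surface at z = 0. Lengths are in m, angles in rad, forces in N, time in s.
With the tool pointing down it reaches from about 0.4 to 0.85 m from the base axis. Payload 10.4 kg.
Tool frame: the origin (TCP) lies midway between the tips of the shut fingers; the grasp point (between the pads) lies 19 mm behind it; x points along the fingers, y is the direction in which the jaws open and shut, and the axes are right-handed (so a half turn about x gives the same grasp; the last joint's range is limited). The gripper opens to 87 mm and grips with 3 to 60 N. Pads are 19 mm wide; open, the fingers measure 117 mm over their backs; the gripper's body (75 mm by 190 mm) begins 51 mm behind the grasp point.
Start: joints at [-1.271, 0.332, -0.065, 1.46, 0.022, 1.35, -0.088], TCP at [0.198, 0.593, 0.223] pointing down, gripper open.
Joint ranges: [-2.6, 2.6], [-0.5, 2.12], [-1.47, 1.34], [0.16, 2.42], [-1.27, 4.41], [0.06, 2.06], [-2.6, 2.6]. Speed limits (rad/s): [2.22, 2.22, 2.79, 2.79, 3.14, 3.14, 3.14].

### API

Orientations are given as a unit quaternion [x, y, z, w].
In Python, from bench import * gives the robot as it stands.
- The arm moves only by the shell command python3 -m inch 'ROWS' [FORCE]. ROWS is JSON, a list that holds one entry, the list of rows, each a list of 7 numbers: the shift along the world's x, y, z each as a share of 120 mm, from -1 to 1, then the turn, a rotation vector about the world's x, y, z each as a share of 2 pi rad, from -1 to 1, then the closure, from 0 (fully open) to 1 (shut). A call has 1 to 10 rows; each row is the pose to reach, as a shift and turn from the pose commanded when the call began, turning the shorter way round; what a row does not reach only later rows make up. A row lasts 1/10 s, in which the tool goes at most 50 mm and 8.59 degrees, less where a joint would pass 70% of its speed; a pose out of reach is approached as far as the arm can. A call with a number of a shift or a turn outside -1 to 1 is refused whole. A call with a gripper value outside its range is refused whole. The fingers move at their own pace and stop on an object; FORCE is the grip in N (left out, the last holds). Time passes only in rows, so rows that repeat a pose let the fingers close. It gives the time, the measured TCP pose, the force and the opening at its end, in the units of the state.
- read_state(): the state, without advancing time (a new reading comes with each control period).
- camera(name): name is "side" or "top"; returns the picture (400x640x3 uint8, red, green, blue); there is no depth.
- get_calibration(name): a dict with "fx", "fy", "cx", "cy" (pixels), "k1" (the pictures are not rectified: a ray, as slopes to the right and down, at radius r is drawn at 1 + k1 r^2 times it, then the intrinsics apply), "xyz" and "attitude" of the camera in the world. Camera axes: x right, y up, looking along -z (the intrinsics and any distortion apply to the point x, -y, -z); pixel columns grow to the right and rows downward; lengths in m; the calibration is good to about 2 mm. A picture is of the moment at which its call begins. get_calibration takes no time and is no camera call.
- close_job(): hands the job in, once; it reports no verdict.
The state is a dict: "time": time; "joint_positions": joint angles; "joint_vel": joint speeds; "joint_torque": joint torques, N m; "ee_pos": TCP position; "eef_rot": TCP orientation; "ft_force": force on the tool from outside, world axes, zero at the start; "torque": the same for the moment, N m; "width": finger opening in m.
Only numpy, scipy, OpenCV 4.12 (cv2) and the standard library are available. Lean on these libraries where they do the work, as an engineer would, in place of code of your own. Each camera call takes 0.05 s, during which the arm holds its last target.

### The job

Give the specimen tubes a fast mix: slip the blade of the flat spatula under the lip of the clear hood on the tube mixer, lever the hood up with it until it tips over and rests open (do not touch the hood with the gripper while it is still shut), and then put the spatula back down on the counter without dropping it. Then press the thumb paddle of the spring-return dial down with the gripper, past the first and second clicks to the third, and keep it there: the program finishes while the gripper is still holding the paddle down at the third click. Leave everything else on the counter where it stands.

Things in the scene. Friction and masses are not known exactly. Their poses are not given: they have to be found in the camera images.
- mixer: Tube mixer, white and grey, fixed. Origin under it on the counter; its -x is its front. mm in its frame: base x -75..120, y -125..125. Front ledge 56 high back to x -30, then an upright step to a deck 70 high. Right half (y -102..-18): clear hood over the dial. Left half (x -5..95, y 7..117): capped tubes up to 142 high.
- hood (a joint): Hinge of the clear hood (box-shaped guard, open below, 95 mm deep, 84 wide, 60 high, 120 g). 0 = shut on the deck, grows as its front rises; stop at 1.6 rad, where it rests open on its back. No latch; let go, it falls shut from below about 0.85 rad, may stay between, and falls open by itself from beyond 1.1.
- hood_hinge (a point): Centre of the hood's hinge line, at the hood's lower far edge; mixer frame (60, -60, 70) mm; the line runs along the mixer's y. Does not move.
- hood_lip (a point): Middle of the front edge of the hood's black lip, on its underside; 114 mm from the hinge, moves with the hood. The lip is 4 mm thick, 84 wide, and juts 19 mm out from the hood's front wall. Shut: underside 70 mm above the counter, 14 mm above the ledge (the blade goes into this gap); front edge 24 mm in front of the deck's step, 21 mm behind the machine's front face. About 0.6 N lifts it.
- dial (a joint): Angle of the spring-return dial: 0 = at rest, grows as its paddle is pressed down; clicks (detents) at 0.25, 0.50 and 0.75 rad, end stop 0.78. Let go, it springs back to 0 from anywhere. Pressing at dial_pad: starts to move at 4 N, passes the clicks with some 6, 8 and 9 N (up to 13 N with friction under the fingertip), stays at the third with about 8 N or more.
- dial_pad (a point): Where to press: on the top face of the paddle, 42 mm from the dial's axis; moves with it. Black drum, 44 mm diameter, axis along mixer y through mixer (28, -60, 94) mm; black paddle 22 mm wide, 6 thick, reaching towards the front to 55 mm from the axis. At rest it slopes 0.40 rad up, this point 113 mm above the counter; at the third click 0.35 rad down, point at 82 mm.
- spatula: Flat-bladed spatula lying on the counter, 85 g, 190 mm long. Origin at the height of its underside; x along it towards the blade tip. White handle 16 mm wide, 20 mm high, from x -60 to x 50 mm; steel blade 18 mm wide, 3 mm thick, from x 50 to x 130 mm, its mid-plane 10 mm above the origin (mid-height of the handle).
- spatula_grip (a point): Point in the spatula's handle to grip at, near its balance point: x 25 mm, mid-height (10 mm above the underside). Across the 16 mm width.
- spatula_tip (a point): Middle of the end of the blade, x 130 mm, at the blade's mid-plane.
- cup: Bystander: lidded specimen cup, 60 mm diameter, 65 mm high. Origin under its centre.
- gelbottle: Bystander: bottle, 60 mm diameter, 150 mm high. Origin under its centre.
- labelroll: Bystander: paper label roll lying flat, 68 mm diameter, 30 mm high. Origin under its centre.
- marker: Bystander: marker pen with flat sides, 130 x 12 x 12 mm, lying along its x. Origin under its centre.
- dish: Bystander: steel dish, 90 mm diameter, 22 mm high. Origin under its centre.
- glovebox: Bystander: cardboard glove box 120 x 240 x 75 mm. Origin under its centre.

How it is judged:
By the outcome, as a careful person would: the job done as asked, in the order asked, and still so for the second after the job is handed in, while the arm keeps its last pose, push and grip.
It also fails if it takes over 67 s, if anything falls off the work surface, if the arm or the gripper's body presses on something with over 40 N, if the wrist force passes 120 N, or if a joint passes its speed limit or range.

## Working session

There is one attempt and no reset: what is moved stays moved. The work goes in short steps, Python scripts to look and compute and a shell command to move; the robot and the scene stay as the last step left them, time stands still between calls to the robot, and variables do not carry over. Pictures are saved under pics/ and viewed, and the job is handed in when it is done.

```bash
ls; mkdir -p pics
python3 - <<'E'
from bench import *
import cv2
s=read_state()
for k,v in s.items(): print(k,v)
for n in("side","top"):
    print(n,get_calibration(n))
    im=camera(n); cv2.imwrite(f"pics/{n}0.png",im[:,:,::-1])
E
```

```text
pics
time 0.0
joint_positions [-1.2706313   0.33287158 -0.06468968  1.46093394  0.02165189  1.34992855
 -0.08852031]
joint_vel [-0.00277452 -0.00172146 -0.00053499  0.00257876 -0.00116354 -0.0012129
  0.00197644]
joint_torque [ 5.50911329e-05 -6.23255253e+01  2.47927249e-02 -3.89898956e+01
 -6.13241899e-02  3.97995289e-02  1.40545553e-04]
ee_pos [0.19814814 0.59234355 0.22175765]
eef_rot [ 0.11310985  0.69795785 -0.11412853  0.69787941]
ft_force [-0.37590578 -0.11418182 -0.45289234]
torque [-0.00877834  0.02837628 -0.00743624]
width 0.08678219485658127
side {'fx': 456.5100425072582, 'fy': 456.5100425072582, 'cx': 320.0532301078426, 'cy': 199.1163308732339, 'k1': -0.013765504269376585, 'xyz': array([ 0.00588511, -0.85020884,  0.84692052]), 'attitude': array([ 0.44240611, -0.1169279 , -0.2531136 ,  0.85237211])}
top {'fx': 432.0693334555407, 'fy': 432.0693334555407, 'cx': 323.1270188769103, 'cy': 194.47007318980937, 'k1': -0.03135010359147372, 'xyz': array([0.28332502, 0.02120001, 1.36141791]), 'attitude': array([ 0.0749794 , -0.06660355, -0.68269388,  0.72378942])}
```

View pics/side0.png

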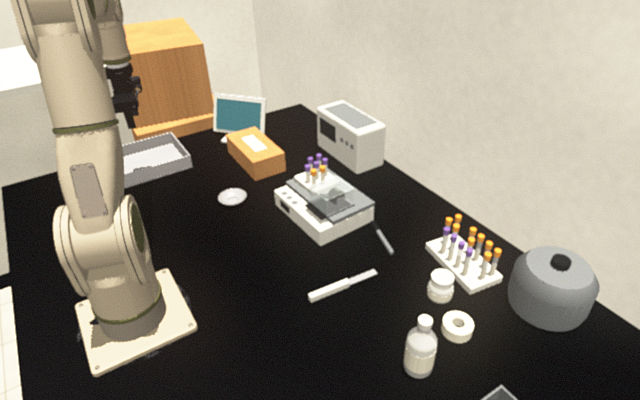

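View pics/top0.png

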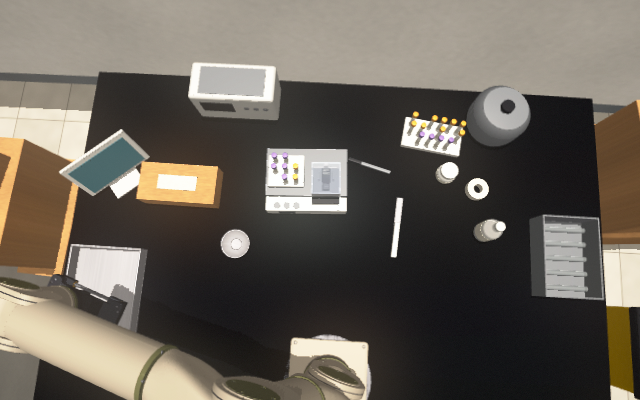

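The side view shows the mixer (around 325,200), spatula (310-375, 285) and marker (385,238). The top view shows the mixer (265-348, 148-213), with its front towards the robot and the hood at right, and the spatula at (397,228). I'll enlarge both.

```bash
cat > h.py <<'E'
from bench import *
import numpy as np, cv2
from scipy.spatial.transform import Rotation as R
def cal(n):
    c=get_calibration(n); K=np.array([[c['fx'],0,c['cx']],[0,c['fy'],c['cy']],[0,0,1]]); D=np.array([c['k1'],0,0,0,0.])
    M=R.from_quat(c['attitude']).as_matrix()@np.diag([1,-1,-1]); return K,D,M,np.array(c['xyz'])
def ray(n,uv):
    K,D,M,o=cal(n); p=cv2.undistortPoints(np.array([[uv]],float),K,D)[0,0]
    d=M@np.array([p[0],p[1],1]); return o,d/np.linalg.norm(d)
def atz(n,uv,z):
    o,d=ray(n,uv); return o+d*(z-o[2])/d[2]
def proj(n,P):
    K,D,M,o=cal(n); P=np.atleast_2d(np.array(P,float))
    rv=cv2.Rodrigues(M.T)[0]; return cv2.projectPoints(P,rv,-M.T@o,K,D)[0][:,0]
def crop(im,x0,y0,w,h,s,fn):
    c=cv2.resize(im[y0:y0+h,x0:x0+w],None,fx=s,fy=s,interpolation=cv2.INTER_CUBIC)[:,:,::-1].copy()
    for x in range((x0+9)//10*10,x0+w,10):
        cv2.line(c,(int((x-x0)*s),0),(int((x-x0)*s),6 if x%50 else 14),(0,255,255),1)
        if x%20==0: cv2.putText(c,str(x),(int((x-x0)*s),24),0,.4,(0,255,255))
    for y in range((y0+9)//10*10,y0+h,10):
        cv2.line(c,(0,int((y-y0)*s)),(6,int((y-y0)*s)),(0,255,255),1)
        if y%20==0: cv2.putText(c,str(y),(8,int((y-y0)*s)+4),0,.4,(0,255,255))
    cv2.imwrite(fn,c)
E
python3 - <<'E'
from h import *
t=cv2.imread('pics/top0.png')[:,:,::-1]; s=cv2.imread('pics/side0.png')[:,:,::-1]
crop(t,255,140,160,120,5,'pics/tc.png'); crop(s,265,150,135,100,5.9,'pics/sc.png'); crop(s,295,250,100,60,8,'pics/ss.png')
E
```

```text
(no output)
```

View pics/tc.png

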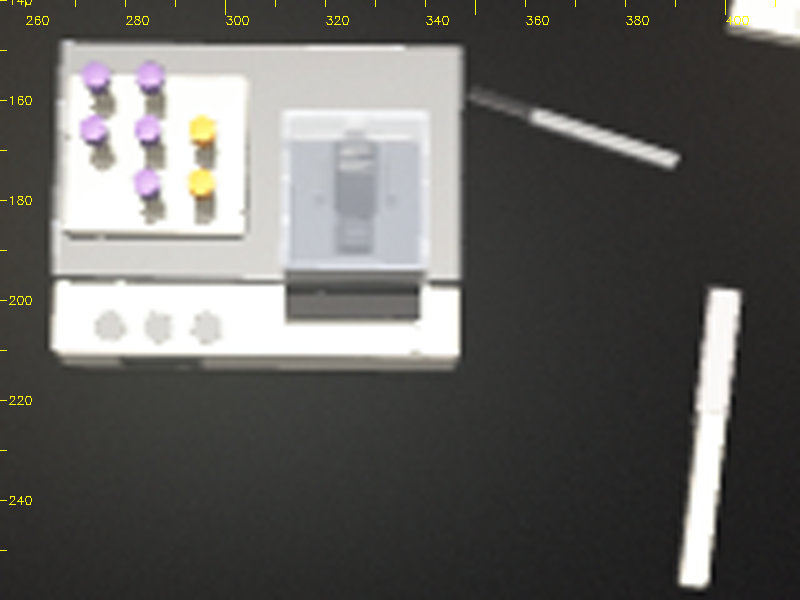

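View pics/sc.png

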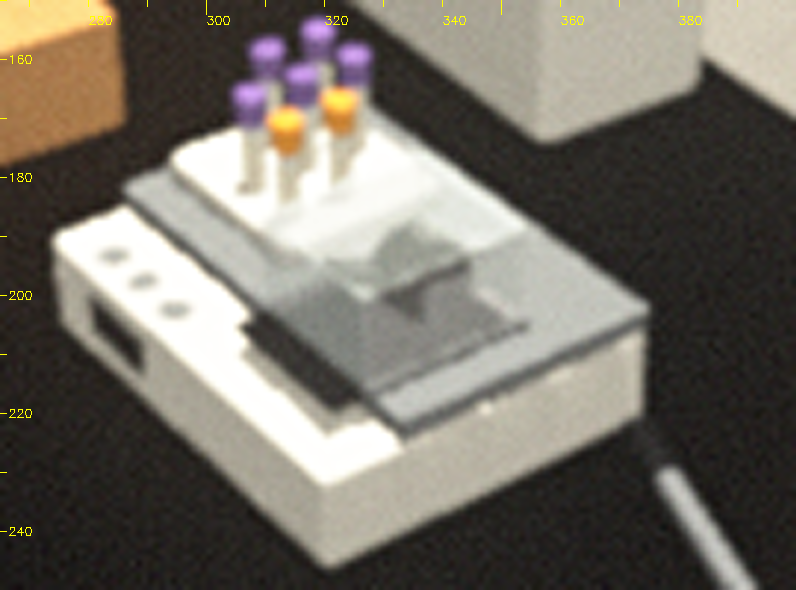

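View pics/ss.png

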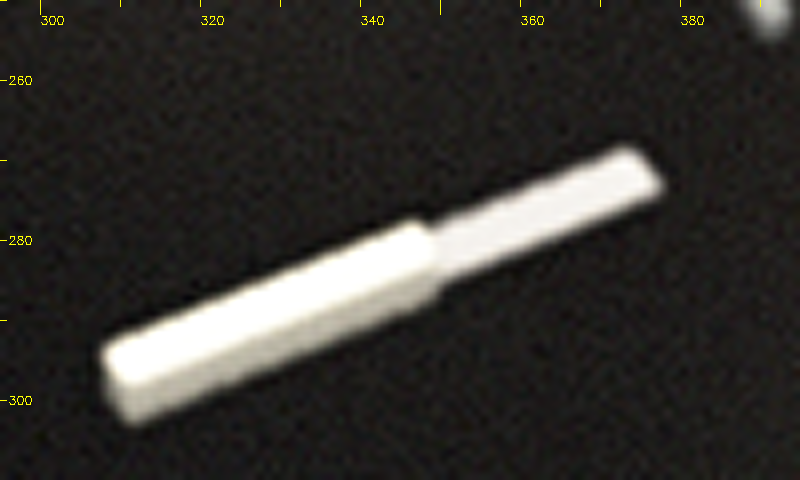

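```bash
cat > fit.py <<'E'
from h import *
from scipy.optimize import least_squares
def full(c,s,x0,y0): return [x0+(c[0]+.5)/s-.5, y0+(c[1]+.5)/s-.5]
def fit(obs,g):
    def res(p,raw=False):
        r=[]
        for n,uv,m in obs:
            c,s=np.cos(p[2]),np.sin(p[2]); P=[p[0]+c*m[0]-s*m[1],p[1]+s*m[0]+c*m[1],m[2]]
            r.append(proj(n,P)[0]-uv)
        return np.array(r) if raw else np.ravel(r)
    q=least_squares(res,g,loss='soft_l1'); return q.x,res(q.x,True)
E
python3 - <<'E'
from fit import *
T=lambda a,b:full((a,b),5,255,140); S=lambda a,b:full((a,b),5.9,265,150); Z=lambda a,b:full((a,b),8,295,250)
m=1e-3
O=[('top',T(65,43),(.12,.125,.07)),('top',T(461,47),(.12,-.125,.07)),('top',T(53,276),(-.03,.125,.07)),('top',T(52,351),(-.075,.125,.056)),('top',T(459,357),(-.075,-.125,.056)),
('top',T(286,321),(-.054,-.018,.072)),('top',T(419,320),(-.054,-.102,.072)),
('side',S(328,487),(-.075,-.125,.056)),('side',S(53,238),(-.075,.125,.056)),('side',S(330,568),(-.075,-.125,0)),('side',S(648,303),(.12,-.125,.07)),('side',S(247,335),(-.054,-.018,.072)),('side',S(330,405),(-.054,-.102,.072))]
for sel in ('top','side',''):
    p,r=fit([o for o in O if sel in o[0]],[.6,.1,0]); print(sel,p.round(4)); print(r.round(2).tolist())
O=[('top',T(679,585),(-.06,.008,.02)),('top',T(708,587),(-.06,-.008,.02)),('top',T(708,288),(.13,.009,.0115)),('top',T(740,290),(.13,-.009,.0115)),
('side',Z(105,345),(-.06,.008,.02)),('side',Z(140,382),(-.06,-.008,.02)),('side',Z(627,147),(.13,.009,.0115)),('side',Z(663,187),(.13,-.009,.0115)),('side',Z(415,222),(.05,.008,.02))]
for sel in ('top','side',''):
    p,r=fit([o for o in O if sel in o[0]],[.5,-.15,0]); print(sel,p.round(4)); print(r.round(2).tolist())
for n in('top','side'): print(n,proj(n,[[.198,.593,.223]]))
E
```

```text
top [0.569  0.0981 0.0418]
[[-0.53, -0.4], [0.33, -0.04], [-0.27, 0.05], [-0.08, 0.35], [0.12, 0.47], [-0.27, -0.58], [0.82, 0.06]]
side [0.5708 0.0985 0.0524]
[[-0.05, -1.16], [-0.34, -0.25], [0.11, 0.64], [0.52, 0.36], [-2.04, -1.47], [0.86, 1.05]]
 [0.5698 0.0979 0.047 ]
[[-0.67, -0.43], [0.19, -0.48], [-0.15, 0.02], [0.12, 0.31], [0.32, 0.01], [-0.1, -0.86], [0.99, -0.37], [-0.53, -0.9], [-0.41, -0.2], [-0.36, 0.89], [0.34, 0.75], [-2.31, -1.3], [0.44, 1.29]]
top [ 0.4322 -0.1869 -0.0813]
[[0.34, -0.15], [-0.3, 0.17], [0.37, -0.2], [-0.41, 0.17]]
side [ 0.4335 -0.188  -0.0748]
[[0.21, 0.38], [-1.15, 0.11], [0.37, 0.2], [-0.23, -0.5], [0.52, -0.32]]
 [ 0.4329 -0.1876 -0.079 ]
[[0.59, -0.38], [-0.04, -0.07], [0.48, -0.43], [-0.3, -0.07], [-0.11, 0.29], [-1.5, 0.02], [0.23, 0.31], [-0.4, -0.37], [0.3, -0.29]]
top [[103.62095294 301.78060856]]
side [[133.02405711 120.81013164]]
```

```bash
cat >> h.py <<'E'
MX=np.array([.5698,.098]); MYAW=.045
def mw(x,y,z):  # mixer mm -> world m
    c,s=np.cos(MYAW),np.sin(MYAW); return np.array([MX[0]+(c*x-s*y)/1e3,MX[1]+(s*x+c*y)/1e3,z/1e3])
def wm(P):
    c,s=np.cos(MYAW),np.sin(MYAW); d=np.array(P)[:2]-MX; return np.array([c*d[0]+s*d[1],-s*d[0]+c*d[1],P[2]])*1e3
def need(pos,yaw,pitch=0,st=None,pr=True):
    # tool x down, tool y along +-(yaw+90deg); pitch about world y(yawed)
    st=st or read_state(); Rc=R.from_quat(st['eef_rot']); best=None
    for sg in(1,-1):
        y=np.array([-np.sin(yaw),np.cos(yaw),0])*sg; x=np.array([0,0,-1.]); z=np.cross(x,y)
        Rt=R.from_rotvec(-pitch*np.array([-np.sin(yaw),np.cos(yaw),0]))*R.from_matrix(np.stack([x,y,z],1))
        rv=(Rt*Rc.inv()).as_rotvec()
        if best is None or np.linalg.norm(rv)<np.linalg.norm(best): best=rv
    d=(np.array(pos)-st['ee_pos'])
    print('shift mm',(d*1e3).round(1),'share',(d/.12).round(3),'turn deg',np.degrees(best).round(1),'share',(best/2/np.pi).round(4))
def show():
    s=read_state(); print('t',round(s['time'],2),'tcp',s['ee_pos'].round(4),'mix',wm(s['ee_pos']).round(1),'F',s['ft_force'].round(1),'w',round(s['width'],4)); print('axes',R.from_quat(s['eef_rot']).as_matrix().round(3).tolist(),'q',s['joint_positions'].round(2))
E
python3 - <<'E'
from h import *
show(); need([.458,-.1895,.1],-.079)
E
```

```text
t 0.1 tcp [0.1982 0.5924 0.2218] mix [-349.   510.6  221.8] F [-0.3  0.6 -0.9] w 0.0865
axes [[-0.0, 0.317, 0.948], [-0.001, 0.948, -0.317], [-1.0, -0.001, 0.0]] q [-1.27  0.33 -0.06  1.46  0.02  1.35 -0.09]
shift mm [ 259.8 -781.9 -121.8] share [ 2.165 -6.516 -1.015] turn deg [ 0.1 -0.  14. ] share [ 0.0002 -0.      0.0388]
```

```bash
python3 -m inch '[[[0.3,-0.3,0,0,0,0,0],[0.65,-0.65,0,0,0,0,0],[1,-1,0,0,0,0,0]]]'; python3 -m inch '[[[0.3,-0.33,0,0,0,0,0],[0.6,-0.67,0,0,0,0,0],[0.9,-1,0,0,0,0,0]]]'; python3 -m inch '[[[0.1,-0.33,0,0,0,0.01,0],[0.1,-0.67,0,0,0,0.02,0],[0.1,-1,0,0,0,0.039,0]]]'; python3 -m inch '[[[0,-0.33,0,0,0,0,0],[0,-0.67,0,0,0,0,0],[0,-1,0,0,0,0,0]]]'
```

```text
time: 0.4
ee_pos: [0.3052, 0.4851, 0.2221]
eef_rot: [0.113, 0.698, -0.114, 0.698]
ft_force: [1.2, 0.1, -0.1]
width: 0.0868
time: 0.7
ee_pos: [0.4056, 0.3733, 0.2224]
eef_rot: [0.114, 0.698, -0.114, 0.698]
ft_force: [1.1, 0.9, 0.0]
width: 0.087
time: 1.0
ee_pos: [0.4167, 0.2531, 0.2221]
eef_rot: [0.027, 0.707, -0.027, 0.706]
ft_force: [0.5, -0.8, 0.6]
width: 0.0873
time: 1.3
ee_pos: [0.4162, 0.1334, 0.2223]
eef_rot: [0.028, 0.707, -0.027, 0.706]
ft_force: [0.8, -0.6, 1.1]
width: 0.087
```

```bash
python3 -m inch '[[[0,-0.33,0,0,0,0,0],[0,-0.67,0,0,0,0,0],[0,-1,0,0,0,0,0]]]'; python3 -m inch '[[[0.1,-0.33,0,0,0,0,0],[0.2,-0.67,0,0,0,0,0],[0.3,-1,0,0,0,0,0]]]';  python3 -m inch '[[[0,-0.33,-0.2,0,0,0,0],[0,-0.6,-0.5,0,0,0,0],[0,-0.66,-0.8,0,0,0,0],[0,-0.66,-1,0,0,0,0],[0,-0.66,-1,0,0,0,0]]]'
python3 - <<'E'
from h import *
show(); need([.458,-.1895,.004],-.079)
crop(camera('top'),300,160,160,120,5,'pics/t1.png');crop(camera('side'),260,220,160,110,5,'pics/s1.png')
E
```

```text
time: 1.6
ee_pos: [0.4162, 0.0134, 0.2224]
eef_rot: [0.028, 0.707, -0.027, 0.707]
ft_force: [0.7, -0.4, -0.1]
width: 0.0869
time: 1.9
ee_pos: [0.4526, -0.1066, 0.2226]
eef_rot: [0.028, 0.706, -0.027, 0.707]
ft_force: [1.4, 0.3, -1.1]
width: 0.0872
time: 2.4
ee_pos: [0.4502, -0.1838, 0.0997]
eef_rot: [0.028, 0.709, -0.028, 0.704]
ft_force: [-1.1, 0.6, 0.7]
width: 0.087
t 2.4 tcp [ 0.4502 -0.1838  0.0997] mix [-132.2 -276.1   99.7] F [-1.1  0.6  0.7] w 0.087
axes [[-0.006, 0.078, 0.997], [0.0, 0.997, -0.078], [-1.0, -0.0, -0.006]] q [-0.36  0.16  0.71  1.99 -0.12  1.04  1.9 ]
shift mm [  7.8  -5.7 -95.7] share [ 0.065 -0.048 -0.797] turn deg [-0.  -0.3 -0. ] share [-0.     -0.001  -0.0001]
```

View pics/t1.png

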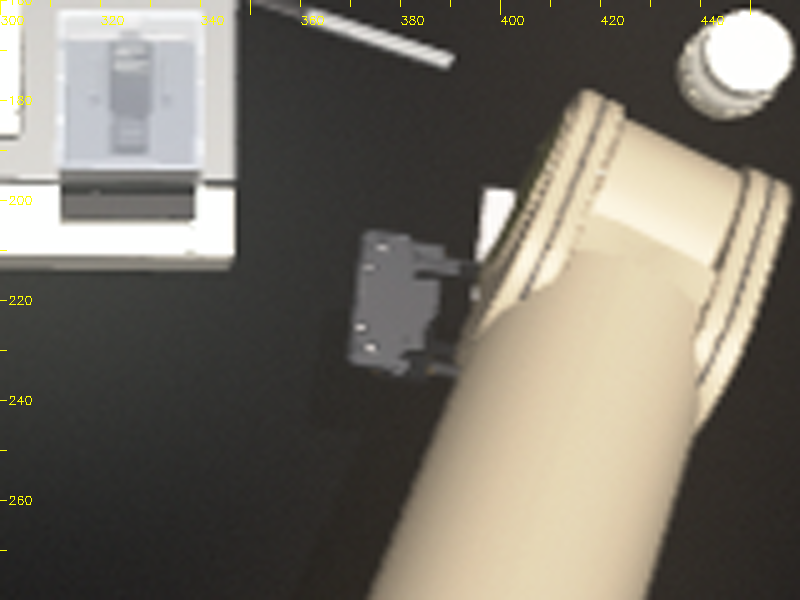

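View pics/s1.png

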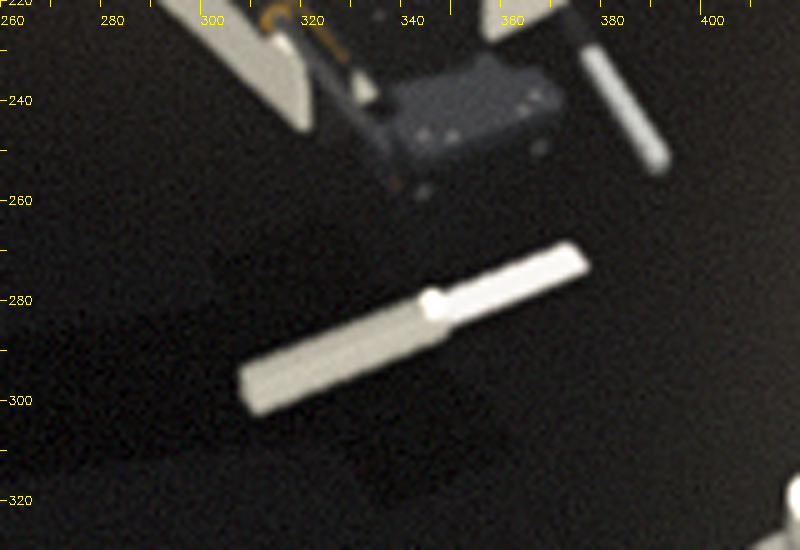

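Run:
```python
from h import *
s=read_state(); p=s['ee_pos']; A=R.from_quat(s['eef_rot']).as_matrix()
for k in (0,.019,.07,.15):
  for j in (-.045,0,.045):
    q=p-A[:,0]*k+A[:,1]*j
    print(k,j,proj('top',[q])[0].round(0),proj('side',[q])[0].round(0))
crop(camera('side'),180,100,260,195,3,'pics/s2.png')
```

```text
0 -0.045 [414. 230.] [346. 269.]
0 0 [399. 228.] [337. 257.]
0 0.045 [384. 226.] [327. 246.]
0.019 -0.045 [416. 229.] [346. 263.]
0.019 0 [400. 227.] [337. 251.]
0.019 0.045 [385. 225.] [327. 241.]
0.07 -0.045 [419. 227.] [346. 246.]
0.07 0 [403. 224.] [336. 235.]
0.07 0.045 [387. 222.] [327. 224.]
0.15 -0.045 [426. 223.] [347. 218.]
0.15 0 [409. 220.] [336. 207.]
0.15 0.045 [391. 218.] [327. 196.]
```

View pics/s2.png

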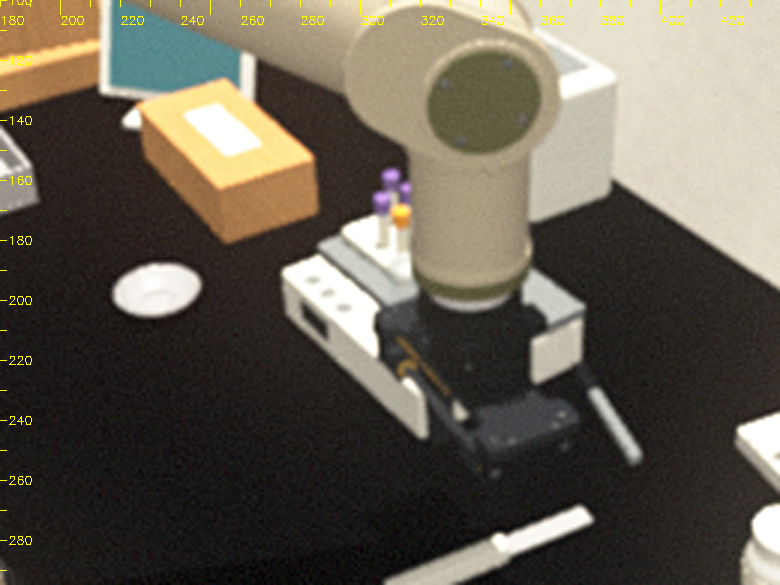

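```bash
python3 -m inch '[[[0.065,-0.048,-0.2,0,0,0,0],[0.065,-0.048,-0.45,0,0,0,0],[0.065,-0.048,-0.65,0,0,0,0],[0.065,-0.048,-0.75,0,0,0,0],[0.065,-0.048,-0.79,0,0,0,0],[0.065,-0.048,-0.79,0,0,0,0]]]'
python3 - <<'E'
from h import *
show()
crop(camera('side'),280,220,120,90,6,'pics/s3.png')
E
```

```text
time: 3.15
ee_pos: [0.4611, -0.1898, 0.0085]
eef_rot: [0.027, 0.706, -0.027, 0.707]
ft_force: [-0.3, -0.2, -0.7]
width: 0.087
t 3.15 tcp [ 0.4611 -0.1898  0.0085] mix [-121.6 -282.6    8.5] F [-0.3 -0.2 -0.7] w 0.087
axes [[0.001, 0.077, 0.997], [0.0, 0.997, -0.077], [-1.0, 0.0, 0.001]] q [-0.28  0.35  0.66  2.03 -0.28  0.85  2.04]
```

View pics/s3.png

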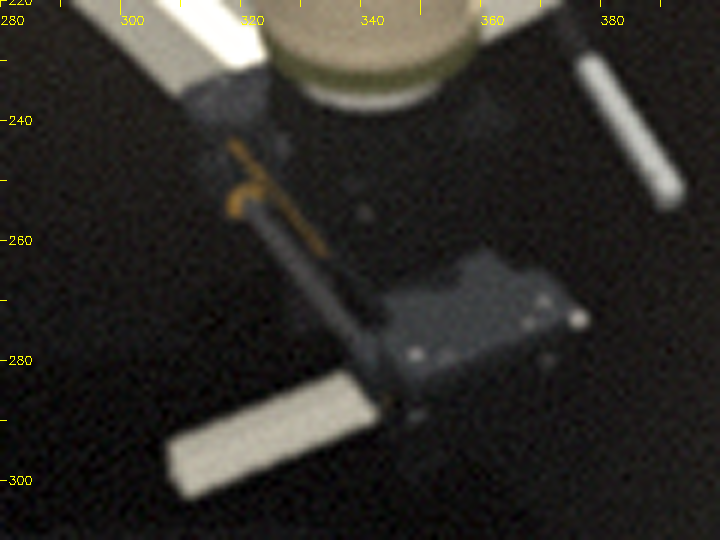

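The view shows the handle running under the gripper between the fingers, with the handle's visible rear end at (307-342, 283-303). I'll go slightly lower and close.

```bash
python3 -m inch '[[[0,0,-0.02,0,0,0,0],[0,0,-0.025,0,0,0,0]]]' ; python3 -m inch '[[[0,0,0,0,0,0,0.6],[0,0,0,0,0,0,1],[0,0,0,0,0,0,1],[0,0,0,0,0,0,1],[0,0,0,0,0,0,1],[0,0,0,0,0,0,1],[0,0,0,0,0,0,1]]]' 40
```

```text
time: 3.4
ee_pos: [0.461, -0.1898, 0.0054]
eef_rot: [0.028, 0.706, -0.027, 0.707]
ft_force: [0.7, 0.4, 0.1]
width: 0.087
time: 4.1
ee_pos: [0.4604, -0.1898, 0.0048]
eef_rot: [0.027, 0.707, -0.027, 0.707]
ft_force: [0.0, 0.4, -0.8]
width: 0.0393
```

```bash
python3 -m inch '[[[0,0,0,0,0,0,1],[0,0,0,0,0,0,1],[0,0,0,0,0,0,1],[0,0,0,0,0,0,1],[0,0,0,0,0,0,1],[0,0,0,0,0,0,1]]]' 40; python3 -m inch '[[[0,0,0.2,0,0,0,1],[0,0,0.5,0,0,0,1],[0,0,0.75,0,0,0,1],[0,0,0.9,0,0,0,1],[0,0,0.9,0,0,0,1]]]'
```

```text
time: 4.7
ee_pos: [0.4604, -0.1898, 0.0048]
eef_rot: [0.028, 0.707, -0.027, 0.707]
ft_force: [0.4, 0.3, -0.5]
width: 0.0156
time: 5.2
ee_pos: [0.4619, -0.1902, 0.115]
eef_rot: [0.028, 0.705, -0.027, 0.708]
ft_force: [0.5, 0.5, -1.4]
width: 0.0157
```

Run:
```python
from h import *
need(mw(-205,-60,100),.045)
```

```text
shift mm [-94.2 219.  -15. ] share [-0.785  1.825 -0.125] turn deg [-0.   0.2  7. ] share [-0.0001  0.0007  0.0195]
```

```bash
python3 -m inch '[[[-0.15,0.3,0,0,0,0,1],[-0.3,0.6,0,0,0,0.01,1],[-0.4,0.9,0,0,0,0.0195,1],[-0.4,0.9,0,0,0,0.0195,1]]]';python3 -m inch '[[[-0.07,0.3,0,0,0,0,1],[-0.07,0.6,0,0,0,0,1],[-0.07,0.85,-0.05,0,0,0,1],[-0.07,0.92,-0.1,0,0,0,1],[-0.07,0.92,-0.1,0,0,0,1],[-0.07,0.92,-0.1,0,0,0,1]]]'
python3 - <<'E'
from h import *
show(); need(mw(-167,-60,58),.045)
crop(camera('side'),270,150,135,100,5.9,'pics/s4.png');crop(camera('top'),290,160,120,90,6,'pics/t4.png')
E
```

```text
time: 5.6
ee_pos: [0.4105, -0.0775, 0.1115]
eef_rot: [-0.018, 0.708, 0.019, 0.706]
ft_force: [0.2, -0.3, -0.5]
width: 0.0154
time: 6.2
ee_pos: [0.4038, 0.0274, 0.1003]
eef_rot: [-0.016, 0.707, 0.015, 0.707]
ft_force: [0.7, 0.0, -0.2]
width: 0.0152
t 6.2 tcp [0.4038 0.0274 0.1003] mix [-169.   -63.1  100.3] F [ 0.7  0.  -0.2] w 0.0152
axes [[-0.001, -0.044, 0.999], [-0.001, 0.999, 0.044], [-1.0, -0.001, -0.001]] q [-0.66 -0.07  0.47  2.17  0.04  1.03  1.41]
shift mm [  1.9   3.2 -42.3] share [ 0.016  0.026 -0.352] turn deg [ 0.  -0.1  0.1] share [ 0.0001 -0.0002  0.0002]
```

View pics/s4.png

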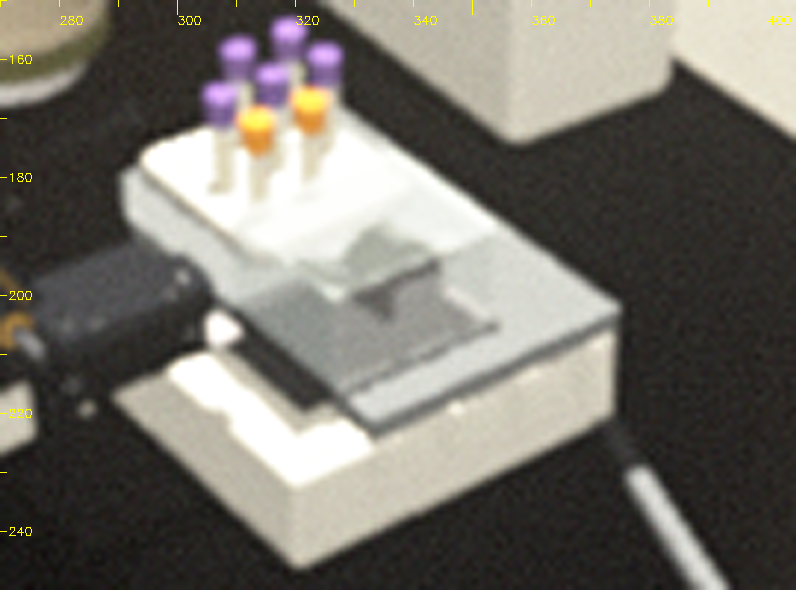

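View pics/t4.png

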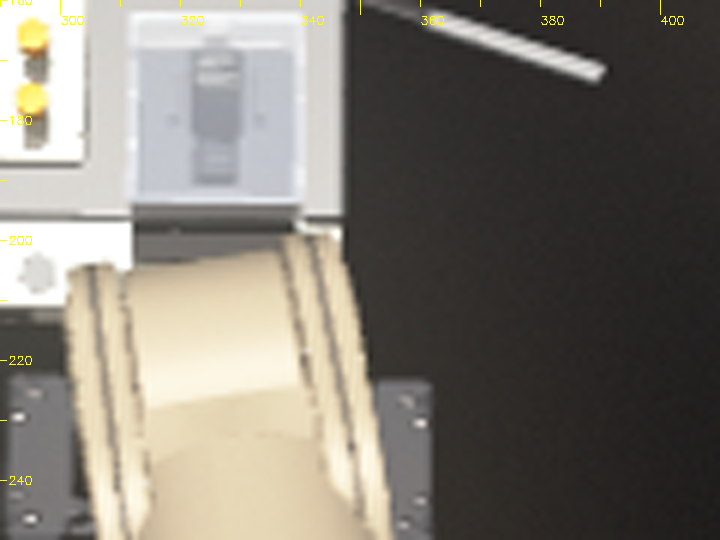

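Run:
```python
from h import *
s=read_state(); A=R.from_quat(s['eef_rot']).as_matrix()
fw=A[:,2]; up=-A[:,0]; lat=A[:,1]
tip=s['ee_pos']+.1025*fw+.0052*up
print(tip,wm(tip),proj('side',[tip+.009*lat,tip,tip-.009*lat, tip-.02*fw+.009*lat,tip-.02*fw-.009*lat]).round(1))
```

```text
[0.50650046 0.03168    0.10587714] [-66.21885402 -63.40534625 105.87713824] [[307.1 203. ]
 [308.9 204.5]
 [310.7 206.1]
 [301.  205.5]
 [304.6 208.7]]
```

```bash
python3 -m inch '[[[0.01,0.02,-0.15,0,0,0,1],[0.016,0.026,-0.25,0,0,0,1],[0.016,0.026,-0.33,0,0,0,1],[0.016,0.026,-0.355,0,0,0,1],[0.016,0.026,-0.355,0,0,0,1],[0.016,0.026,-0.355,0,0,0,1]]]'
python3 - <<'E'
from h import *
show(); need(mw(-140.5,-60,58),.045)
crop(camera('side'),290,180,80,60,9.5,'pics/s5.png')
s=read_state(); A=R.from_quat(s['eef_rot']).as_matrix()
fw=A[:,2]; up=-A[:,0]; lat=A[:,1]
tip=s['ee_pos']+.1025*fw+.0052*up
print(wm(tip),proj('side',[tip+.009*lat,tip,tip-.009*lat, tip-.02*fw+.009*lat,tip-.02*fw-.009*lat]).round(1))
E
```

```text
time: 6.9
ee_pos: [0.4063, 0.0316, 0.0586]
eef_rot: [-0.016, 0.707, 0.016, 0.707]
ft_force: [-0.7, 0.1, -0.9]
width: 0.0157
t 6.9 tcp [0.4063 0.0316 0.0586] mix [-166.4  -59.    58.6] F [-0.7  0.1 -0.9] w 0.0157
axes [[0.001, -0.044, 0.999], [0.0, 0.999, 0.044], [-1.0, 0.0, 0.001]] q [-0.66  0.01  0.48  2.21 -0.01  0.92  1.44]
shift mm [25.9  0.2 -0.6] share [ 0.216  0.001 -0.005] turn deg [-0.  0.  0.] share [-0.      0.0001  0.0001]
[-63.78772386 -58.9746803   63.95323141] [[307.5 213.9]
 [309.3 215.5]
 [311.1 217.1]
 [301.6 216.5]
 [305.1 219.7]]
```

View pics/s5.png

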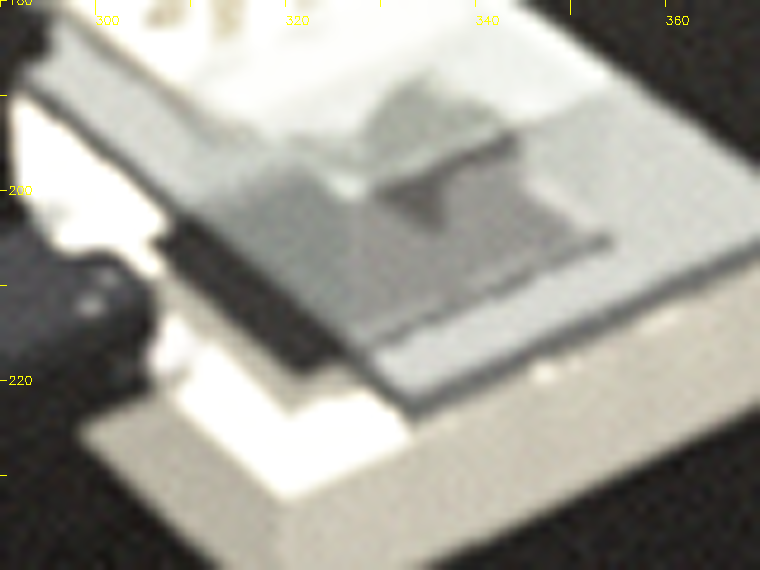

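```bash
python3 -m inch '[[[0.04,0.002,-0.006,0,0,0,1],[0.09,0.004,-0.006,0,0,0,1],[0.13,0.006,-0.006,0,0,0,1],[0.17,0.008,-0.006,0,0,0,1],[0.2,0.009,-0.006,0,0,0,1],[0.2,0.009,-0.006,0,0,0,1]]]'
python3 - <<'E'
from h import *
show()
crop(camera('side'),290,180,80,60,9.5,'pics/s6.png')
E
```

```text
time: 7.55
ee_pos: [0.4304, 0.0328, 0.0574]
eef_rot: [-0.016, 0.707, 0.016, 0.707]
ft_force: [-0.5, -1.0, -0.8]
width: 0.0155
t 7.55 tcp [0.4304 0.0328 0.0574] mix [-142.2  -58.9   57.4] F [-0.5 -1.  -0.8] w 0.0155
axes [[0.0, -0.045, 0.999], [-0.0, 0.999, 0.045], [-1.0, -0.0, 0.0]] q [-0.65  0.08  0.49  2.16 -0.04  0.92  1.48]
```

View pics/s6.png

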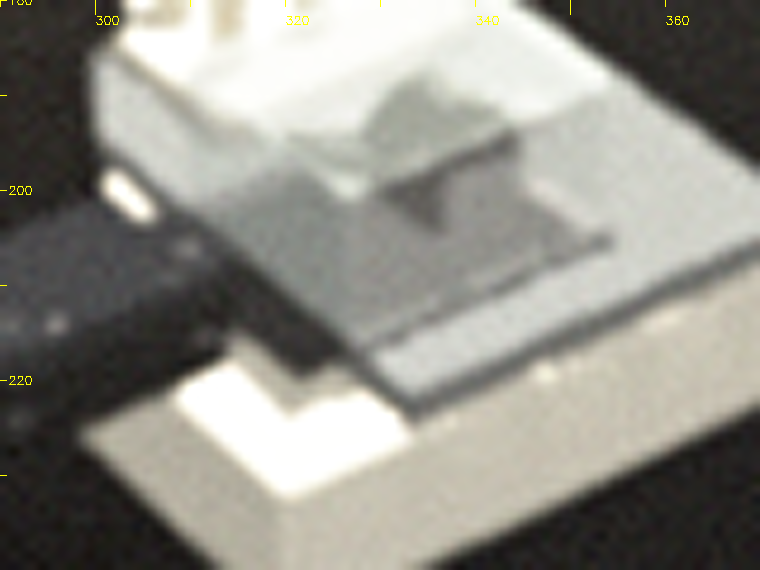

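```bash
python3 -m inch '[[[0,0,0.05,0,0,0,1],[0,0,0.1,0,0,0,1],[0.01,0,0.17,0,0,0,1],[0.02,0.001,0.24,0,0,0,1],[0.033,0.0015,0.3,0,0,0,1],[0.05,0.002,0.36,0,0,0,1],[0.075,0.003,0.425,0,0,0,1],[0.075,0.003,0.425,0,0,0,1]]]'
python3 - <<'E'
from h import *
show()
crop(camera('side'),280,150,120,90,6.5,'pics/s7.png');crop(camera('top'),290,130,100,75,7,'pics/t7.png')
E
```

```text
time: 8.4
ee_pos: [0.44, 0.0333, 0.1096]
eef_rot: [-0.016, 0.706, 0.016, 0.708]
ft_force: [1.1, 0.4, -1.2]
width: 0.0157
t 8.4 tcp [0.44   0.0333 0.1096] mix [-132.6  -58.8  109.6] F [ 1.1  0.4 -1.2] w 0.0157
axes [[0.002, -0.045, 0.999], [0.001, 0.999, 0.045], [-1.0, 0.001, 0.002]] q [-0.66  0.01  0.49  2.09 -0.01  1.04  1.45]
```

View pics/s7.png

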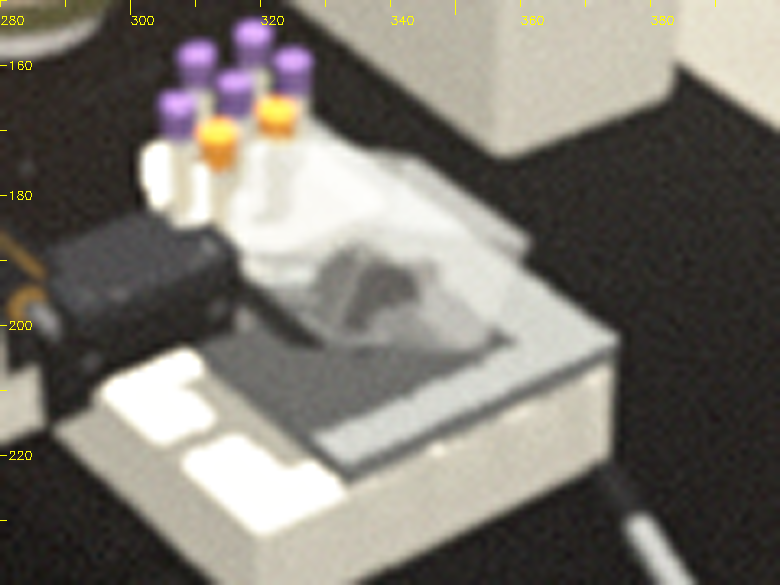

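View pics/t7.png

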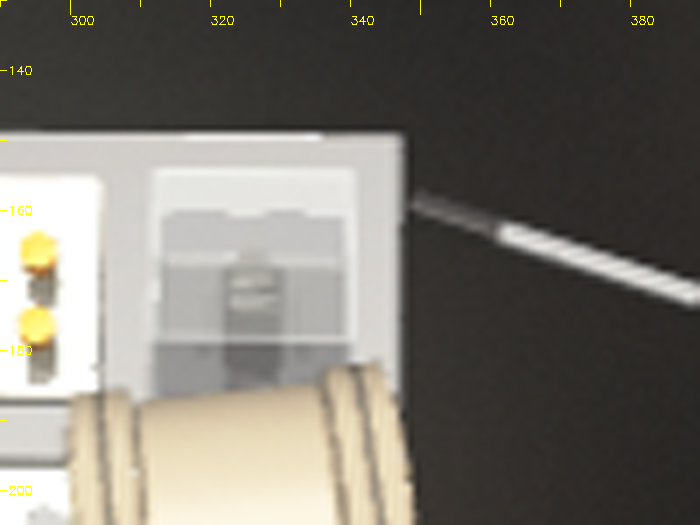

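```bash
python3 -m inch '[[[0.025,0.001,0.058,0,0,0,1],[0.07,0.003,0.12,0,0,0,1],[0.117,0.005,0.167,0,0,0,1],[0.175,0.008,0.23,0,0,0,1],[0.233,0.01,0.29,0,0,0,1],[0.3,0.013,0.35,0,0,0,1],[0.383,0.017,0.417,0,0,0,1],[0.43,0.02,0.445,0,0,0,1],[0.43,0.02,0.445,0,0,0,1]]]'
python3 - <<'E'
from h import *
show()
crop(camera('side'),280,130,120,90,6.5,'pics/s8.png')
E
```

```text
time: 9.4
ee_pos: [0.4915, 0.0356, 0.1623]
eef_rot: [-0.016, 0.707, 0.016, 0.707]
ft_force: [0.2, -0.2, -0.8]
width: 0.0159
t 9.4 tcp [0.4915 0.0356 0.1623] mix [-81.  -58.8 162.3] F [ 0.2 -0.2 -0.8] w 0.0159
axes [[0.001, -0.045, 0.999], [-0.0, 0.999, 0.045], [-1.0, -0.0, 0.001]] q [-0.65  0.08  0.51  1.91 -0.04  1.17  1.49]
```

View pics/s8.png

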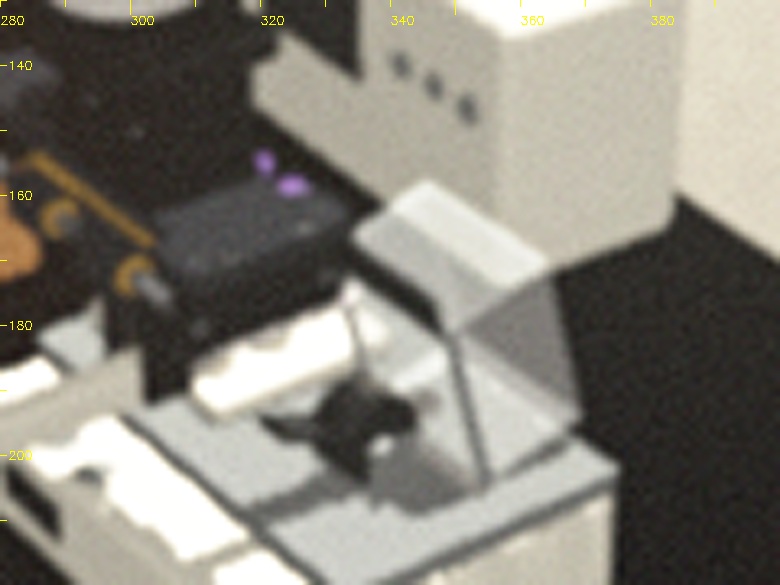

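```bash
python3 -m inch '[[[0.05,0.002,0.015,0,0,0,1],[0.1,0.004,0.04,0,0,0,1],[0.15,0.007,0.06,0,0,0,1],[0.2,0.009,0.08,0,0,0,1],[0.27,0.012,0.095,0,0,0,1],[0.33,0.015,0.105,0,0,0,1],[0.33,0.015,0.105,0,0,0,1],[0.33,0.015,0.105,0,0,0,1]]]'
python3 - <<'E'
from h import *
show()
crop(camera('side'),280,130,120,90,6.5,'pics/s9.png')
E
```

```text
time: 10.25
ee_pos: [0.5301, 0.0373, 0.1742]
eef_rot: [-0.016, 0.707, 0.016, 0.707]
ft_force: [-0.7, -0.8, -0.9]
width: 0.0158
t 10.25 tcp [0.5301 0.0373 0.1742] mix [-42.4 -58.9 174.2] F [-0.7 -0.8 -0.9] w 0.0158
axes [[-0.001, -0.045, 0.999], [-0.0, 0.999, 0.045], [-1.0, -0.0, -0.001]] q [-0.62  0.16  0.52  1.8  -0.09  1.2   1.54]
```

View pics/s9.png

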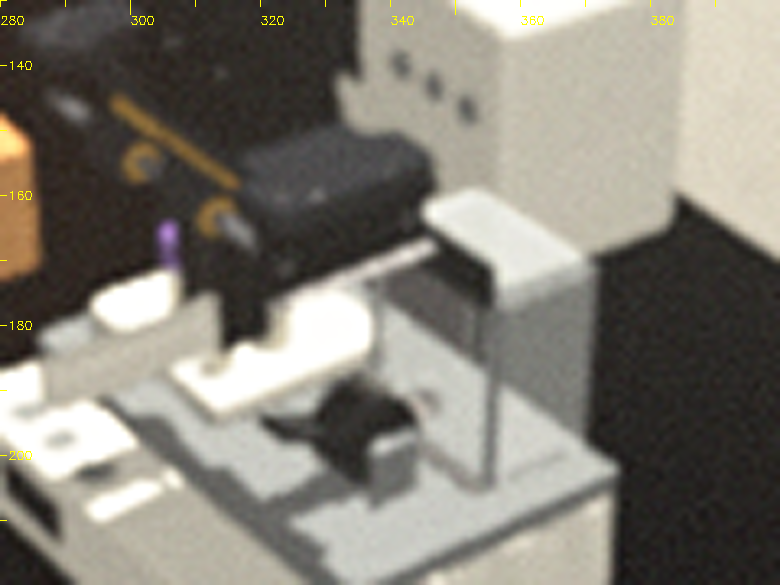

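```bash
python3 -m inch '[[[-0.15,-0.007,0,0,0,0,1],[-0.4,-0.018,0,0,0,0,1],[-0.7,-0.03,0,0,0,0,1],[-0.9,-0.04,0,0,0,0,1],[-0.9,-0.04,0,0,0,0,1]]]'
python3 - <<'E'
from h import *
show()
crop(camera('side'),280,130,120,90,6.5,'pics/s10.png');crop(camera('top'),260,130,160,120,5,'pics/t10.png')
print(proj('side',[mw(60-114*np.cos(t),y,70+114*np.sin(t)) for t in(1.2,1.4,1.6) for y in (-18,-102)]).round(1))
E
```

```text
time: 10.8
ee_pos: [0.4196, 0.0325, 0.1743]
eef_rot: [-0.015, 0.707, 0.017, 0.707]
ft_force: [0.2, 0.3, -0.5]
width: 0.0163
t 10.8 tcp [0.4196 0.0325 0.1743] mix [-153.   -58.7  174.3] F [ 0.2  0.3 -0.5] w 0.0163
axes [[-0.001, -0.045, 0.999], [0.002, 0.999, 0.045], [-1.0, 0.002, -0.001]] q [-0.68 -0.13  0.47  2.05  0.06  1.2   1.38]
[[324.  166. ]
 [342.1 179. ]
 [330.3 161.7]
 [348.6 174.4]
 [336.7 158.7]
 [355.2 171.2]]
```

View pics/s10.png

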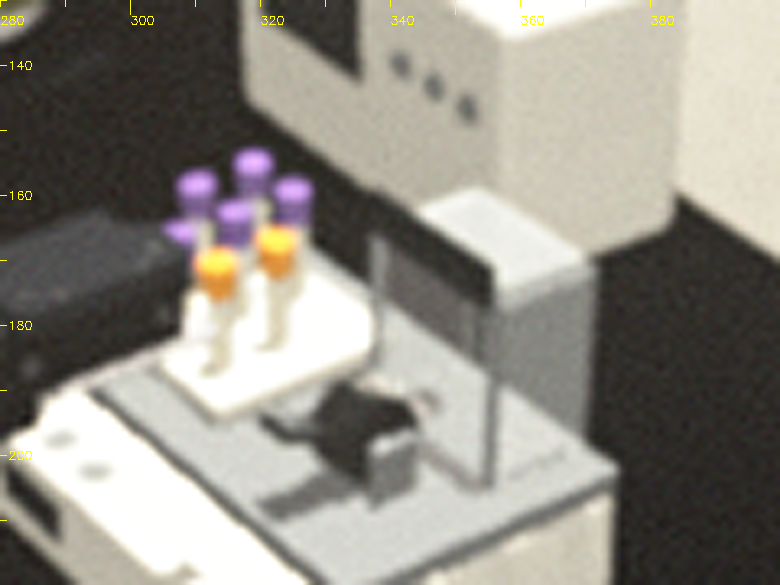

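View pics/t10.png

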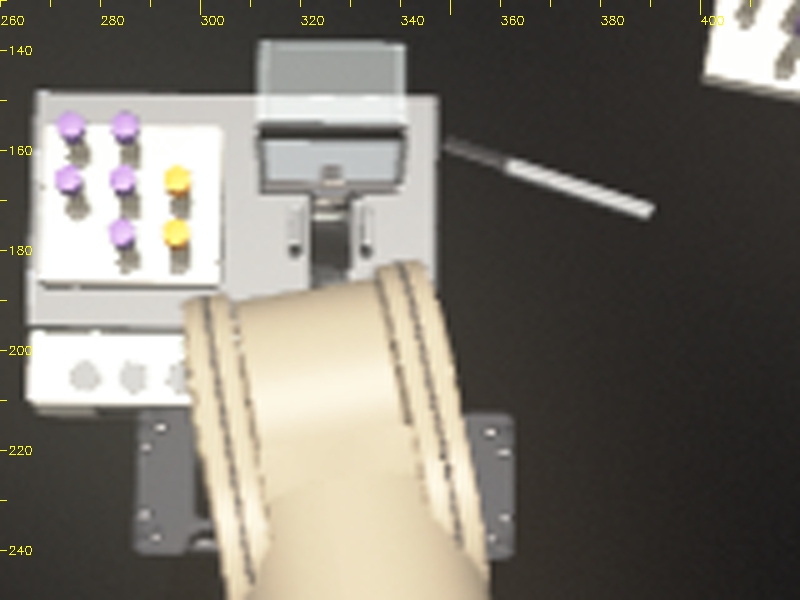

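The hood stands open and rests: its lip is at (335-355, 160-176) with the side edges vertical, matching the 1.6 rad prediction. Now the spatula goes back.

```bash
python3 -m inch '[[[0,-0.3,-0.05,0,0,0,1],[0.1,-0.65,-0.1,0,0,-0.005,1],[0.2,-0.95,-0.2,0,0,-0.01,1],[0.2,-0.95,-0.3,0,0,-0.0197,1]]]'; python3 -m inch '[[[0.05,-0.3,-0.2,0,0,0,1],[0.1,-0.6,-0.4,0,0,0,1],[0.13,-0.9,-0.6,0,0,0,1],[0.13,-0.9,-0.7,0,0,0,1],[0.13,-0.9,-0.7,0,0,0,1]]]'
python3 - <<'E'
from h import *
show(); need([.4604,-.1898,.0048],-.079)
E
```

```text
time: 11.3
ee_pos: [0.4479, -0.0866, 0.1386]
eef_rot: [0.03, 0.706, -0.031, 0.707]
ft_force: [-1.3, 0.2, -1.6]
width: 0.0157
time: 11.8
ee_pos: [0.4608, -0.1904, 0.0527]
eef_rot: [0.028, 0.708, -0.029, 0.705]
ft_force: [0.1, 0.7, 0.0]
width: 0.0155
t 11.8 tcp [ 0.4608 -0.1904  0.0527] mix [-121.9 -283.2   52.7] F [0.1 0.7 0. ] w 0.0155
axes [[-0.004, 0.081, 0.997], [-0.001, 0.997, -0.081], [-1.0, -0.002, -0.004]] q [-0.36  0.28  0.74  2.01 -0.23  0.94  1.99]
shift mm [ -0.4   0.6 -47.9] share [-0.003  0.005 -0.399] turn deg [ 0.1 -0.2  0.1] share [ 0.0002 -0.0006  0.0003]
```

```bash
python3 -m inch '[[[0,0,-0.15,0,0,0,1],[0,0,-0.27,0,0,0,1],[0,0,-0.35,0,0,0,1],[0,0,-0.37,0,0,0,1],[0,0,-0.37,0,0,0,1],[0,0,-0.37,0,0,0,1],[0,0,-0.37,0,0,0,1]]]'
python3 - <<'E'
from h import *
show()
crop(camera('side'),280,220,120,90,6,'pics/s11.png')
E
```

```text
time: 12.5
ee_pos: [0.4622, -0.1895, 0.0106]
eef_rot: [0.028, 0.706, -0.028, 0.707]
ft_force: [-0.0, 0.6, 0.1]
width: 0.0153
t 12.5 tcp [ 0.4622 -0.1895  0.0106] mix [-120.4 -282.4   10.6] F [-0.   0.6  0.1] w 0.0153
axes [[0.001, 0.079, 0.997], [0.0, 0.997, -0.079], [-1.0, 0.0, 0.001]] q [-0.32  0.36  0.7   2.03 -0.31  0.86  2.05]
```

View pics/s11.png

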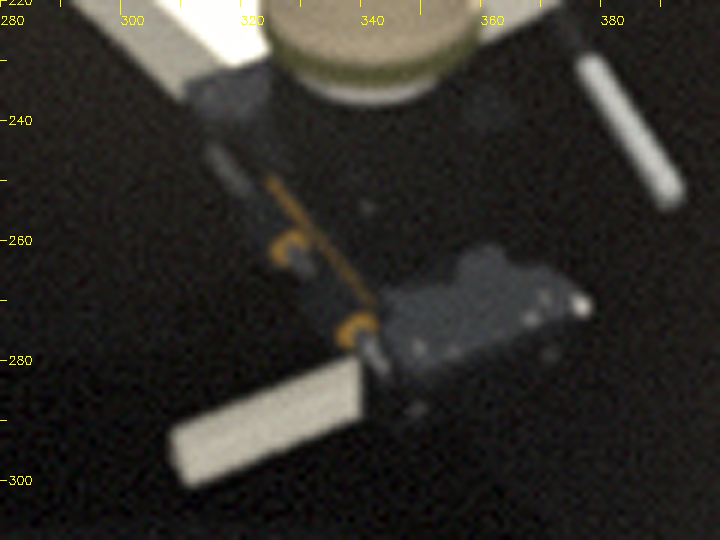

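```bash
python3 -m inch '[[[0,0,-0.025,0,0,0,1],[0,0,-0.04,0,0,0,1],[0,0,-0.04,0,0,0,1]]]'; python3 -m inch '[[[0,0,-0.005,0,0,0,1],[0,0,-0.01,0,0,0,1],[0,0,-0.01,0,0,0,1]]]';python3 - <<'E'
from h import *
show()
E
```

```text
time: 12.85
ee_pos: [0.4616, -0.1894, 0.005]
eef_rot: [0.028, 0.707, -0.028, 0.706]
ft_force: [-0.5, 0.3, -0.3]
width: 0.0157
time: 13.15
ee_pos: [0.4617, -0.1895, 0.0047]
eef_rot: [0.028, 0.707, -0.028, 0.706]
ft_force: [-6.0, 2.5, 13.2]
width: 0.0156
t 13.15 tcp [ 0.4617 -0.1895  0.0047] mix [-120.9 -282.3    4.7] F [-6.   2.5 13.2] w 0.0156
axes [[-0.0, 0.079, 0.997], [0.001, 0.997, -0.079], [-1.0, 0.001, -0.0]] q [-0.31  0.37  0.7   2.03 -0.32  0.85  2.06]
```

```bash
python3 -m inch '[[[0,0,0.007,0,0,0,1],[0,0,0.007,0,0,0,0.75],[0,0,0.007,0,0,0,0.7],[0,0,0.007,0,0,0,0.6],[0,0,0.007,0,0,0,0.5],[0,0,0.007,0,0,0,0.5]]]'
python3 - <<'E'
from h import *
show()
E
```

```text
time: 13.75
ee_pos: [0.4617, -0.1894, 0.0049]
eef_rot: [0.028, 0.707, -0.028, 0.707]
ft_force: [-0.1, 0.2, 0.8]
width: 0.0401
t 13.75 tcp [ 0.4617 -0.1894  0.0049] mix [-120.9 -282.3    4.9] F [-0.1  0.2  0.8] w 0.0401
axes [[-0.0, 0.079, 0.997], [0.0, 0.997, -0.079], [-1.0, 0.0, -0.0]] q [-0.31  0.37  0.7   2.03 -0.31  0.84  2.06]
```

Released; lift straight up slowly, then view.

```bash
python3 -m inch '[[[0,0,0.1,0,0,0,0.5],[0,0,0.25,0,0,0,0.5],[0,0,0.5,0,0,0,0.5],[0,0,0.8,0,0,0,0.5],[0,0,1,0,0,0,0.5]]]'; python3 -m inch '[[[-0.1,0.2,0.3,0,0,0,0.7],[-0.2,0.4,0.6,0,0,0,1],[-0.2,0.6,0.9,0,0,0,1],[-0.2,0.9,0.9,0,0,0.01,1]]]';python3 - <<'E'
from h import *
show(); need(mw(-15,-60,130),.045)
crop(camera('side'),260,220,160,110,5,'pics/s12.png')
E
```

```text
time: 14.25
ee_pos: [0.4622, -0.1902, 0.1278]
eef_rot: [0.028, 0.706, -0.028, 0.707]
ft_force: [0.1, -0.1, -0.5]
width: 0.0431
time: 14.65
ee_pos: [0.4394, -0.0823, 0.2383]
eef_rot: [0.007, 0.704, -0.006, 0.71]
ft_force: [0.8, 0.3, -0.8]
width: 0.0195
t 14.65 tcp [ 0.4394 -0.0823  0.2383] mix [-138.3 -174.2  238.3] F [ 0.8  0.3 -0.8] w 0.0195
axes [[0.008, 0.019, 1.0], [0.002, 1.0, -0.019], [-1.0, 0.002, 0.008]] q [-0.61 -0.14  0.64  1.91  0.09  1.34  1.56]
shift mm [ 118.1  119.7 -108.3] share [ 0.984  0.997 -0.902] turn deg [-0.1  0.5  3.7] share [-0.0003  0.0013  0.0102]
```

View pics/s12.png

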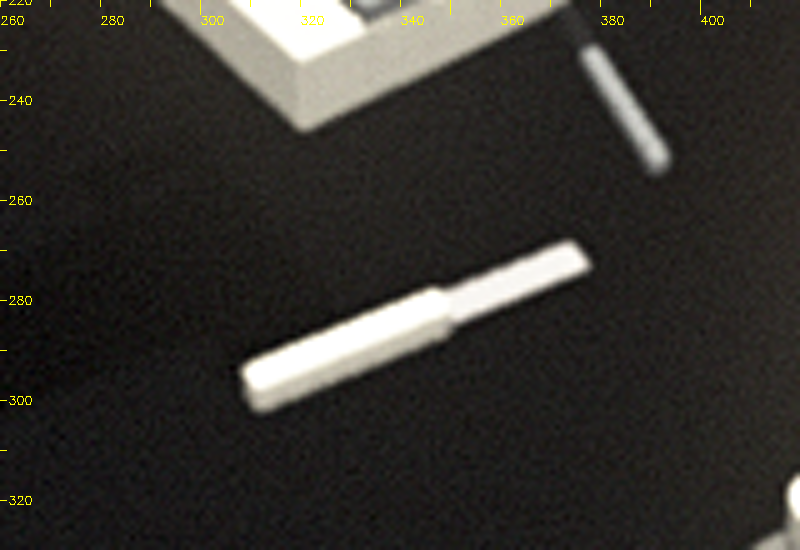

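The spatula lies flat at its former place (handle end (308,297), blade tip (375,272)) and the marker has not moved. Now over the paddle with the fingers shut.

```bash
python3 -m inch '[[[0.3,0.3,0,0,0,0.01,1],[0.6,0.6,0,0,0,0.01,1],[0.98,0.99,-0.1,0,0,0.01,1],[0.98,0.99,-0.4,0,0,0.01,1],[0.98,0.99,-0.7,0,0,0.01,1],[0.98,0.99,-0.7,0,0,0.01,1]]]' 60
python3 - <<'E'
from h import *
show(); need(mw(-15,-60,130),.045)
crop(camera('side'),280,130,120,90,6.5,'pics/s13.png');crop(camera('top'),260,130,160,120,5,'pics/t13.png')
P=[28-42*np.cos(.4)+1.2,-60,113]
print(proj('side',[mw(*P),read_state()['ee_pos']]))
E
```

```text
time: 15.3
ee_pos: [0.5526, 0.037, 0.1449]
eef_rot: [-0.018, 0.71, 0.016, 0.704]
ft_force: [-0.8, -0.6, 0.7]
width: 0.0002
t 15.3 tcp [0.5526 0.037  0.1449] mix [-20.  -60.1 144.9] F [-0.8 -0.6  0.7] w 0.0002
axes [[-0.008, -0.047, 0.999], [-0.003, 0.999, 0.047], [-1.0, -0.003, -0.008]] q [-0.67  0.26  0.6   1.77 -0.16  1.16  1.6 ]
shift mm [  5.    0.4 -14.9] share [ 0.041  0.003 -0.124] turn deg [ 0.2 -0.4 -0.1] share [ 0.0005 -0.0012 -0.0003]
[[324.91845086 194.7127416 ]
 [322.50923468 184.79532995]]
```

View pics/s13.png

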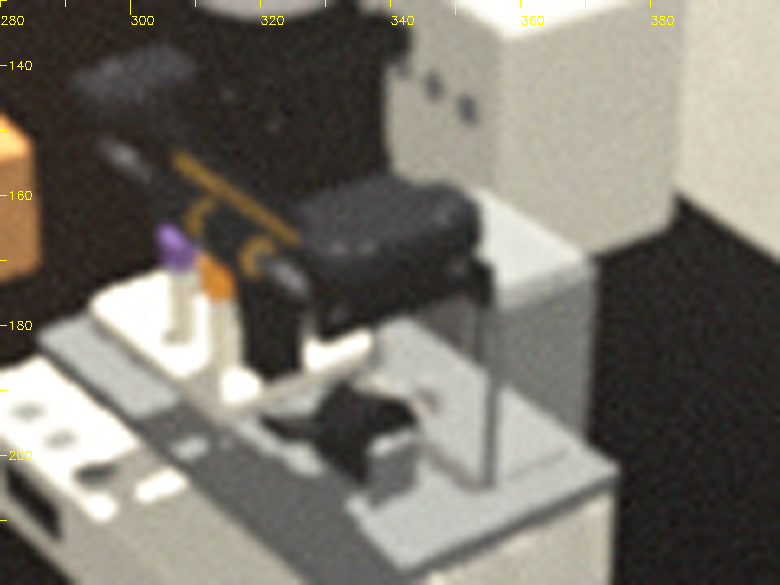

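View pics/t13.png

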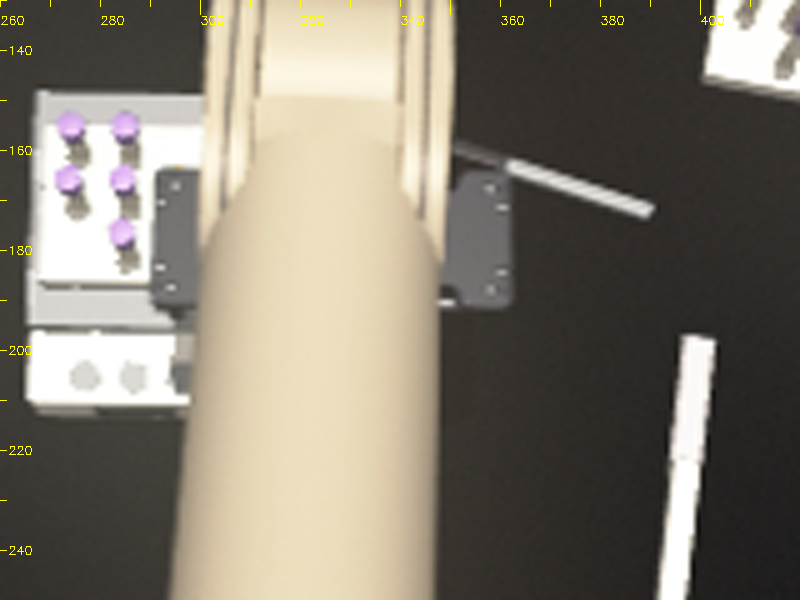

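```bash
python3 -m inch '[[[0.035,0.002,-0.1,0,0,0,1],[0.035,0.002,-0.2,0,0,0,1],[0.035,0.002,-0.26,0,0,0,1],[0.035,0.002,-0.26,0,0,0,1]]]'; python3 -m inch '[[[0,0,-0.04,0,0,0,1],[0,0,-0.08,0,0,0,1],[0,0,-0.08,0,0,0,1]]]'
python3 - <<'E'
from h import *
show()
E
```

```text
time: 15.8
ee_pos: [0.5591, 0.0375, 0.1172]
eef_rot: [-0.016, 0.707, 0.016, 0.707]
ft_force: [-1.3, -0.4, 4.3]
width: 0.0002
time: 16.1
ee_pos: [0.5596, 0.0376, 0.1082]
eef_rot: [-0.016, 0.707, 0.017, 0.707]
ft_force: [-0.3, -0.5, 4.0]
width: 0.0008
t 16.1 tcp [0.5596 0.0376 0.1082] mix [-12.9 -59.9 108.2] F [-0.3 -0.5  4. ] w 0.0008
axes [[0.0, -0.047, 0.999], [0.0, 0.999, 0.047], [-1.0, 0.0, 0.0]] q [-0.65  0.32  0.59  1.8  -0.2   1.09  1.63]
```

```bash
python3 -m inch '[[[-0.01,0,-0.04,0,0,0,1],[-0.015,0,-0.06,0,0,0,1],[-0.015,0,-0.06,0,0,0,1]]]'; python3 -m inch '[[[0,0,-0.03,0,0,0,1],[0,0,-0.06,0,0,0,1],[0,0,-0.06,0,0,0,1]]]';python3 -m inch '[[[0,0,-0.02,0,0,0,1],[0,0,-0.04,0,0,0,1],[0,0,-0.04,0,0,0,1]]]'
python3 - <<'E'
from h import *
show()
crop(camera('side'),280,130,120,90,6.5,'pics/s14.png')
E
```

```text
time: 16.4
ee_pos: [0.5585, 0.0375, 0.1017]
eef_rot: [-0.016, 0.706, 0.017, 0.708]
ft_force: [-0.1, -1.1, 5.6]
width: 0.0006
time: 16.7
ee_pos: [0.5581, 0.0375, 0.0944]
eef_rot: [-0.016, 0.707, 0.017, 0.707]
ft_force: [-2.9, 0.4, 7.8]
width: 0.0003
time: 17.0
ee_pos: [0.5583, 0.0375, 0.0899]
eef_rot: [-0.016, 0.706, 0.017, 0.707]
ft_force: [-1.7, -0.9, 7.8]
width: 0.0004
t 17.0 tcp [0.5583 0.0375 0.0899] mix [-14.2 -59.9  89.9] F [-1.7 -0.9  7.8] w 0.0004
axes [[0.001, -0.046, 0.999], [0.0, 0.999, 0.046], [-1.0, 0.0, 0.001]] q [-0.64  0.34  0.59  1.82 -0.21  1.05  1.64]
```

View pics/s14.png

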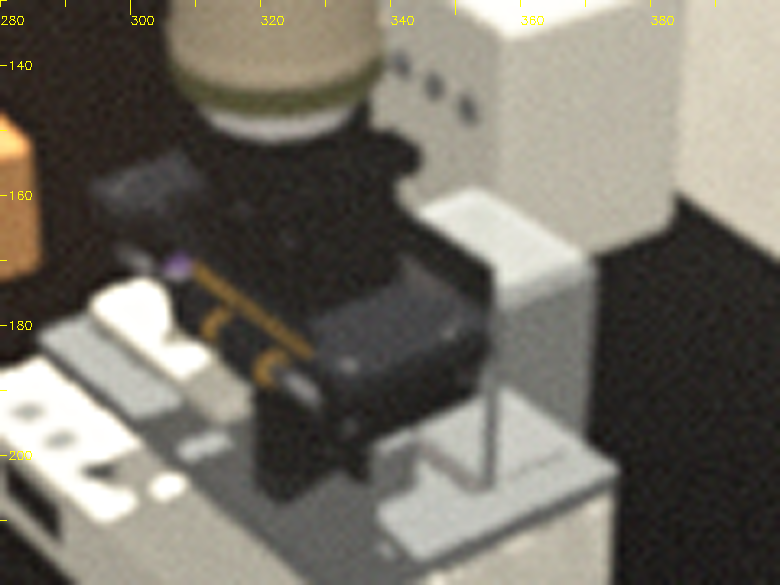

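```bash
python3 -m inch '[[[0,0,-0.02,0,0,0,1],[0,0,-0.02,0,0,0,1]]]';python3 -m inch '[[[0,0,-0.012,0,0,0,1],[0,0,-0.012,0,0,0,1]]]';python3 -m inch '[[[0,0,-0.012,0,0,0,1],[0,0,-0.012,0,0,0,1]]]'
```

```text
time: 17.25
ee_pos: [0.5586, 0.0375, 0.0875]
eef_rot: [-0.016, 0.706, 0.017, 0.708]
ft_force: [-0.7, -0.7, 6.8]
width: 0.0004
time: 17.45
ee_pos: [0.5589, 0.0376, 0.0863]
eef_rot: [-0.016, 0.706, 0.017, 0.708]
ft_force: [-1.8, -0.0, 8.0]
width: 0.0003
time: 17.65
ee_pos: [0.5592, 0.0375, 0.0852]
eef_rot: [-0.016, 0.706, 0.017, 0.708]
ft_force: [-1.3, -0.6, 11.1]
width: 0.0005
```

```bash
python3 -m inch '[[[0,0,-0.008,0,0,0,1],[0,0,-0.008,0,0,0,1]]]';python3 -m inch '[[[0,0,-0.008,0,0,0,1],[0,0,-0.008,0,0,0,1]]]'
python3 - <<'E'
from h import *
show()
E
```

```text
time: 17.85
ee_pos: [0.5594, 0.0376, 0.0845]
eef_rot: [-0.016, 0.706, 0.017, 0.708]
ft_force: [-1.2, -0.7, 11.4]
width: 0.0002
time: 18.05
ee_pos: [0.5595, 0.0376, 0.0842]
eef_rot: [-0.016, 0.706, 0.017, 0.708]
ft_force: [-5.4, -0.5, 19.6]
width: 0.0006
t 18.05 tcp [0.5595 0.0376 0.0842] mix [-13.  -59.9  84.2] F [-5.4 -0.5 19.6] w 0.0006
axes [[0.004, -0.046, 0.999], [0.001, 0.999, 0.046], [-1.0, 0.001, 0.004]] q [-0.64  0.34  0.58  1.82 -0.22  1.03  1.65]
```

```bash
python3 -m inch '[[[0,0,0,0,0,0,1],[0,0,0,0,0,0,1],[0,0,0,0,0,0,1],[0,0,0,0,0,0,1],[0,0,0,0,0,0,1]]]'
python3 - <<'E'
from h import *
show()
im=camera('side'); crop(im,290,150,90,68,8.5,'pics/s15.png'); cv2.imwrite('pics/s16.png',im[:,:,::-1]); cv2.imwrite('pics/t16.png',camera('top')[:,:,::-1]); show()
E
```

```text
time: 18.55
ee_pos: [0.5595, 0.0376, 0.0842]
eef_rot: [-0.016, 0.706, 0.017, 0.708]
ft_force: [-4.6, -0.5, 18.9]
width: 0.0002
t 18.55 tcp [0.5595 0.0376 0.0842] mix [-13.  -59.9  84.2] F [-4.6 -0.5 18.9] w 0.0002
axes [[0.004, -0.046, 0.999], [0.001, 0.999, 0.046], [-1.0, 0.001, 0.004]] q [-0.64  0.34  0.58  1.82 -0.22  1.03  1.65]
t 18.65 tcp [0.5595 0.0375 0.0842] mix [-13.  -59.9  84.2] F [-4.3 -0.7 18.9] w 0.0005
axes [[0.004, -0.046, 0.999], [0.001, 0.999, 0.046], [-1.0, 0.001, 0.004]] q [-0.64  0.34  0.58  1.82 -0.22  1.03  1.65]
```

View pics/s15.png

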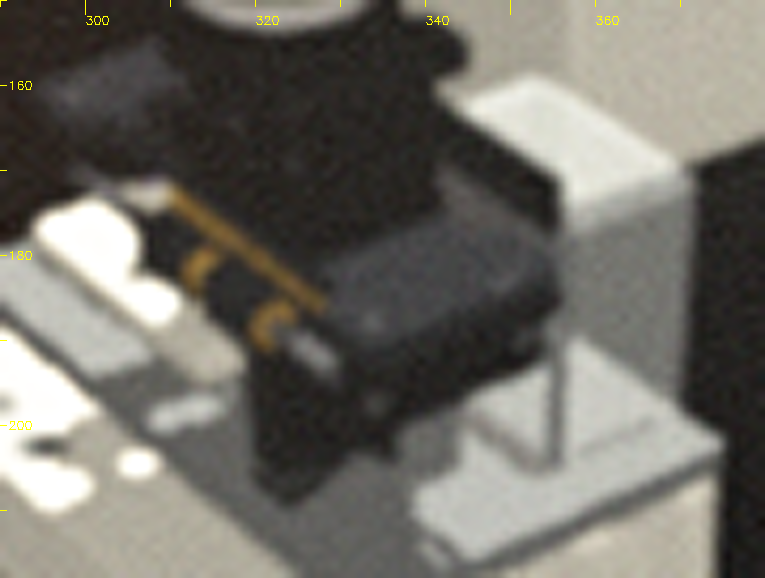

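View pics/s16.png

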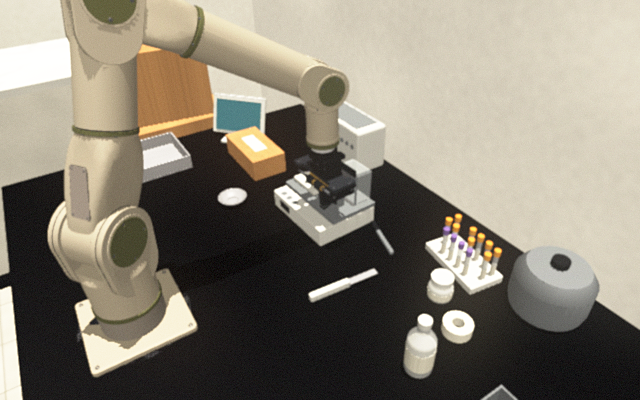

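View pics/t16.png

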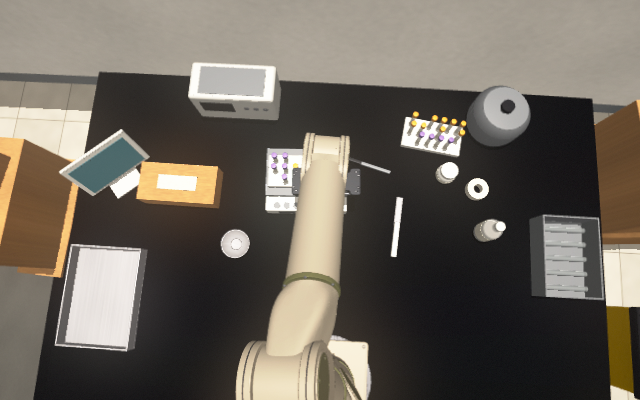

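```bash
python3 -c "
from bench import *
s=read_state();print(s['torque'].round(3),s['ft_force'].round(2))"; python3 -m inch '[[[0,0,-0.004,0,0,0,1],[0,0,-0.004,0,0,0,1]]]'; python3 -c "
from bench import *
s=read_state();print(s['torque'].round(3),s['ft_force'].round(2),s['ee_pos'].round(5))"
```

```text
[-0.106  0.827 -0.012] [-4.28 -0.65 18.88]
time: 18.85
ee_pos: [0.5596, 0.0376, 0.0841]
eef_rot: [-0.016, 0.706, 0.017, 0.708]
ft_force: [-6.1, -0.7, 22.3]
width: 0.0008
[-0.122  1.106  0.086] [-6.05 -0.71 22.27] [0.55956 0.03757 0.08406]
```

Run:
```python
from h import *
for d in(.5,.65,.70,.75,.78):
    a=d-.4; u=np.array([-np.cos(a),-np.sin(a)]); n=np.array([-np.sin(a),np.cos(a)])
    P=[]
    for o in(3,-3):
        for y in(-49,-71):
            q=np.array([28,94])+55*u+o*n; P.append(mw(q[0],y,q[1]))
    print(d,proj('side',P).round(1).tolist())
im=cv2.imread('pics/s16.png')[:,:,::-1]; crop(np.clip(im.astype(float)*2.5,0,255).astype(np.uint8),305,180,50,38,15,'pics/s17.png')
```

```text
0.5 [[317.8, 201.3], [322.2, 205.0], [318.0, 202.9], [322.5, 206.6]]
0.65 [[318.1, 203.5], [322.6, 207.2], [318.6, 205.0], [323.1, 208.7]]
0.7 [[318.3, 204.2], [322.8, 207.9], [318.9, 205.6], [323.3, 209.3]]
0.75 [[318.6, 204.9], [323.0, 208.6], [319.2, 206.2], [323.6, 209.9]]
0.78 [[318.7, 205.2], [323.2, 208.9], [319.4, 206.5], [323.9, 210.2]]
```

View pics/s17.png

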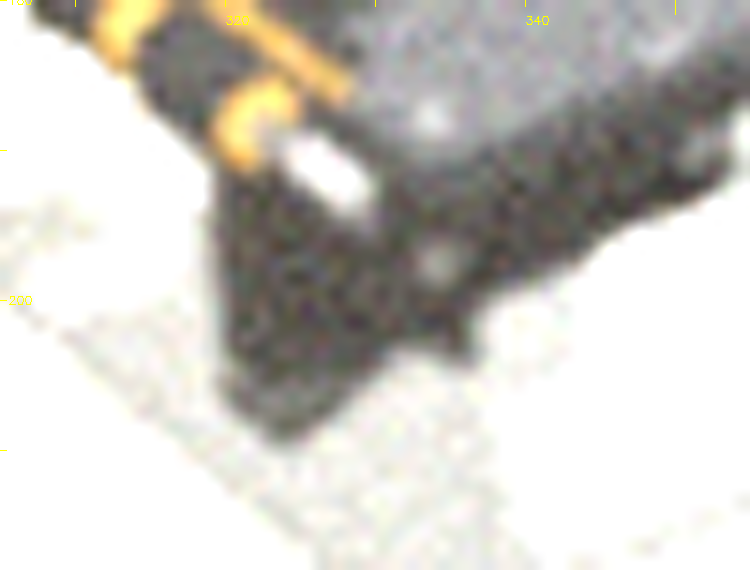

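The paddle's end shows as a dark band with its lower corner at about (324, 209). That fits a dial angle of 0.70–0.78 rad. The force climbing with almost no further motion settles it as the end stop just past the third click. I'll hand in now.

```bash
python3 -c "
from h import *
show(); print(close_job())"
```

```text
t 18.85 tcp [0.5596 0.0376 0.0841] mix [-12.9 -59.9  84.1] F [-6.1 -0.7 22.3] w 0.0008
axes [[0.004, -0.046, 0.999], [0.001, 0.999, 0.046], [-1.0, 0.001, 0.004]] q [-0.64  0.34  0.58  1.82 -0.22  1.03  1.65]
the job is handed in; nothing more can be done
None
```

I levered the hood open with the spatula and laid the spatula back in its original place. I then pressed the dial's paddle to the third click with the shut fingertips and handed in at 18.9 s, still pressing. The job gave no verdict.

**Last checks:**
- **Hood:** it stood upright and open at about 1.6 rad after the blade was withdrawn. I never touched it with the gripper.
- **Spatula:** it lay flat on the counter with its blade tip within a pixel of where it started. It touched the counter with about 13 N before I opened the fingers.
- **Dial:** the paddle was held with about 22 N straight down. The force climbed from 11 to 22 N over the last 0.4 mm, which matches the end stop just past the third click.
- **Other objects:** the marker, cup, bottle, label roll, dish and glove box looked unmoved. The moment reading gave no sign of the gripper body touching the tubes.

**Less certain:** the picture alone only placed the dial between about 0.70 and 0.78 rad. That it is at the third click (0.75 rad) rests on the force and fingertip height.

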